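# Load the bead kiln from the pocket tray

### The arm

A 6-joint arm with a two-finger parallel gripper is mounted at the origin on the work surface. World frame = base frame: x ahead of the robot, y to its left, z up, the work surface at z = 0. Lengths are in mm, angles in rad, forces in N, time in s.
With the tool pointing down it reaches from about 350 to 875 mm from the base axis. Payload 4.2 kg.
Tool frame: the origin (TCP) lies between the finger pads; the fingertips stand 17 mm ahead of it and the grasp point (between the pads) lies 2 mm behind it; z points along the fingers, y is the line along which they close (so a half turn about z gives the same grasp; the last joint's range is limited). The gripper opens to 85 mm and grips with 20 to 120 N. Pads are 22 mm wide; open, the fingers measure 114 mm over their backs; the gripper's body (76 mm by 85 mm) begins 54 mm behind the grasp point. The pads swing forward as they close: fully open they stand 13 mm farther back than shut.
Start: joints at [1.592, 0.385, 0.008, 0, -1.194, -0.259], TCP at [147.197, 607.398, 248.312] pointing down, gripper open.
Joint ranges: [-3.14, 3.14], [-1.21, 2.06], [-1.07, 1.41], [-3.16, 2.05], [-2.99, -0.16], [-3.1, 3.1]. Speed limits (rad/s): [2.79, 2.79, 3.14, 3.14, 3.14, 3.14].

### API

Orientations are given as a unit quaternion [x, y, z, w].
In Python, from bench import arm, get_image, get_calibration gives the robot as it stands (arm), with the cameras as plain functions.
- The arm moves only by the shell command python3 jog.py [OPENING], which reads ROWS from standard input. ROWS is a JSON object whose key "rows" holds a list of rows, 1 to 10 of them, each of 6 numbers: dx, dy, dz in a scale on which 1.0 is 1000 mm, then a rotation vector rx, ry, rz in parts of the range, where 1.0 means pi rad; each row is the pose to reach, as a shift and turn from the pose commanded when the command began, along the tool's axes at that moment; what a row does not reach only later rows make up. A row lasts 1/10 s, in which the tool goes at most 50 mm and 0.15 rad, less where a joint would pass 70% of its speed; a pose out of reach is approached as far as the arm can. OPENING is the finger opening in mm, set as the command begins (- or left out keeps the last). The fingers move at their own pace and stop on an object; the grip force is fixed at half the most. Time passes only in rows, so rows that do not move let the fingers close. It prints the time, the measured TCP pose, the force, the opening and the grip force at its end. Shift and turn numbers lie between -1 and 1, and a call with a number outside is refused. Input that does not fit is refused with a message, and nothing moves.
- arm.read_state(): the state, without advancing time (a new reading comes with each control period).
- get_image(name): name is "side" or "top" or "wrist"; returns the picture (400x640x3 uint8, blue, green, red); there is no depth.
- get_calibration(name): a dict with "K" (3x3 intrinsics, pixels), "D" ([k1, k2, p1, p2, k3] as OpenCV has them; the pictures are not rectified), "rvec" (rotation vector, rad) and "tvec" (3), from world to camera coordinates, as OpenCV has them. Camera axes: x right, y down, z forward; pixel columns grow to the right and rows downward; lengths in mm; the calibration is good to about 2 mm. A picture is of the moment at which its call begins: read the wrist's pose just before it. get_calibration takes no time and is no camera call; for the wrist camera it gives the pose at the moment of the call.
- arm.job_done(): hands the job in; it is judged then, once.
The state is a dict: "clock": time; "joints": joint angles; "joint_vel": joint speeds; "joint_efforts": joint torques, N m; "position": TCP position; "ee_rot": TCP orientation; "contact_force": force on the tool from outside, world axes, zero at the start; "wrist_torque": the same for the moment, N m; "gripper_width": finger opening in mm; "grasp_force": force on a finger pad.
Only numpy, scipy, OpenCV 4.12 (cv2) and the standard library are available. Lean on these libraries where they do the work, as an engineer would, in place of code of your own. Each camera call takes 0.05 s, during which the arm holds its last target. There are 200 camera calls.

### The job

Get the bead kiln loaded but not fireable. First pull the orange link plug out of its socket and put it in the blue dish; then draw the kiln's shutter back until its rear edge is at the white lines, not well past them, lift every bead out of the wooden pocket tray and put them all down on the chamber floor, side by side and not stacked, with the shutter still open, and finally push the shutter fully closed. Leave the other pottery where it stands.

Things in the scene. Friction and masses are not known exactly. Their poses are not given: they have to be found in the camera images.
- kiln: Grey bead kiln, fixed, an open-topped box 200 (x) x 232 (y) x 95 mm tall; origin at the centre of its underside, z up; the shutter opens towards its -x. On the walls' tops, centred at y = +-112 mm, dark steel runners 8 mm wide, up to z = 110 mm, run from x = -210 to 100 mm.
- chamber (a point): Centre of the chamber's floor, 40 mm above the kiln's underside; axes as the kiln's. The chamber reaches x = +-85 mm, y = +-100 mm; its walls stand 55 mm above this floor.
- mark (a point): Middle between the two white lines painted across the tops of the runners, at kiln x = -15 mm; the shutter's rear (+x) edge is to be drawn back to them.
- shutter (a joint): Travel in m of the aluminium shutter (plate 190 x 208 x 14 mm, top at kiln z = 110 mm, centred on the kiln when closed) along the kiln's -x: 0 = fully closed (stop), 0.11 = rear edge at the white lines, 0.15 = end stop. About 7 N of sliding friction; stays where left. At travel q the chamber is open from kiln x = 95 mm - q to 85 mm.
- tray: Wooden pocket tray, fixed, 190 (x) x 130 (y) x 22 mm; origin at the centre of its underside. Six square pockets 33 mm wide, 7 mm deep (floor at z = 15 mm), at x = -60, 0, 60 and y = -30, 30 mm.
- socket: Grey power unit with the plug's socket in its top, fixed, 90 x 80 x 45 mm; origin at the centre of its underside, socket slot upright at the centre, 26 x 14 mm, 34 mm deep.
- plug: Loose orange link plug, 70 g, no cable; origin on its axis at the shoulder, z towards the grip. Grip 36 (x) x 24 (y) x 42 mm (z 0 to 42); brass blade 24 x 12 mm reaching 28 mm below the shoulder (z -28). Starts pushed home in the socket (shoulder on the unit's top), held by a sprung detent: pull straight up, 10 to 15 N, free after 28 mm.
- plug_grip (a point): Centre of the plug's grip, 21 mm above the shoulder; axes as plug.
- dish: Blue open ceramic tray (the dish), loose, 450 g, 140 (x) x 130 (y) x 26 mm, walls and floor 5 to 6 mm; origin at the centre of its underside. The plug is to be put in it.
- shutter_handle (a point): Centre of the black bar handle standing on the shutter: 14 mm thick along the kiln's x, 70 mm long along its y, 36 mm tall (18 mm above and below this point; the shutter's top is 18 mm below). At kiln x = -30 mm when closed, moves with the shutter.
- bead1: Loose square terracotta bead with a coloured band, 28 x 28 mm and 34 mm tall along its z, 45 g; origin at its middle; starting upright in a tray pocket (top 27 mm above the tray's top face). May be absent.
- bead2: Loose square terracotta bead with a coloured band, 28 x 28 mm and 34 mm tall along its z, 45 g; origin at its middle; starting upright in a tray pocket (top 27 mm above the tray's top face). May be absent.
- bead3: Loose square terracotta bead with a coloured band, 28 x 28 mm and 34 mm tall along its z, 45 g; origin at its middle; starting upright in a tray pocket (top 27 mm above the tray's top face). May be absent.
- bead4: Loose square terracotta bead with a coloured band, 28 x 28 mm and 34 mm tall along its z, 45 g; origin at its middle; starting upright in a tray pocket (top 27 mm above the tray's top face). May be absent.
- bead5: Loose square terracotta bead with a coloured band, 28 x 28 mm and 34 mm tall along its z, 45 g; origin at its middle; starting upright in a tray pocket (top 27 mm above the tray's top face). May be absent.
- bead6: Loose square terracotta bead with a coloured band, 28 x 28 mm and 34 mm tall along its z, 45 g; origin at its middle; starting upright in a tray pocket (top 27 mm above the tray's top face). May be absent.
- mug: Bystander, loose: white mug 85 mm tall, 76 mm wide, with a handle; origin at the centre of its underside. Leave alone.
- glazejar: Bystander, loose: small glaze jar with blue cap, 65 mm tall, 48 mm wide; origin at the centre of its underside. Leave alone.
- mushroom: Bystander, loose: white ceramic mushroom 66 mm tall, 64 mm wide; origin at the centre of its underside. Leave alone.

How it is judged:
By the outcome, as a careful person would: the job done as asked, in the order asked, and still so for the second after the job is handed in, with the robot touching nothing.
Of bead1, bead2, bead3, bead4, bead5, bead6 only 4 to 6 are there at a start; the rules pass over those that are not, and their reading is None.
At some moment in a run one of dish, bead2, bead5 may be knocked a few centimetres aside while the robot is not near it.
Once in a run the grip may slacken for a moment while it holds something.
It also fails if it takes over 210 s, if anything falls off the work surface, if the arm or the gripper's body presses on something with over 40 N, if the wrist force passes 120 N, or if a joint passes its speed limit or range.

## Working session

There is one attempt and no reset: what is moved stays moved. The work goes in short steps, Python scripts to look and compute and a shell command to move; the robot and the scene stay as the last step left them, time stands still between calls to the robot, and variables do not carry over. Pictures are saved under pics/ and viewed, at most 14 in all, crops included, and the job is handed in when it is done.

```bash
ls; mkdir -p pics; python3 - <<'E'
from bench import arm, get_image, get_calibration
import cv2
for n in("top","side"):
    cv2.imwrite(f"pics/{n}0.png",get_image(n))
    c=get_calibration(n);print(n,c)
print(arm.read_state())
E
```

```text
bench.py
jog.py
pics
top {'K': array([[446.58851085,   0.        , 321.00510967],
       [  0.        , 446.58851085, 199.52507162],
       [  0.        ,   0.        ,   1.        ]]), 'D': array([-0.11471622,  0.        ,  0.        ,  0.        ,  0.        ]), 'rvec': array([ 2.12940433, -2.17549922,  0.13885832]), 'tvec': array([  19.92308877,  539.15202517, 1259.55420971])}
side {'K': array([[460.77532007,   0.        , 321.58659228],
       [  0.        , 460.77532007, 192.88736093],
       [  0.        ,   0.        ,   1.        ]]), 'D': array([-0.0639663,  0.       ,  0.       ,  0.       ,  0.       ]), 'rvec': array([ 2.05541932, -0.7392564 ,  0.39474922]), 'tvec': array([-418.08704623,  282.95113904, 1037.84360622])}
{'clock': 0.1, 'joints': array([ 1.59157735e+00,  3.85469747e-01,  6.76593396e-03, -4.31074148e-04,
       -1.19398965e+00, -2.58602225e-01]), 'joint_vel': array([-0.00014723, -0.00258359,  0.00235076,  0.00259563,  0.00034347,
       -0.00064013]), 'joint_efforts': array([-8.45622544e-04, -3.93317878e+01,  1.88928849e+01,  4.19790119e+00,
       -2.55348044e-03,  3.50226919e-06]), 'position': array([147.10725787, 606.94236109, 247.33884884]), 'ee_rot': array([ 9.92928561e-01, -1.18709451e-01, -6.63127094e-05,  9.67222304e-04]), 'contact_force': array([0.72820687, 0.62566813, 0.5698696 ]), 'wrist_torque': array([-0.04295909, -0.00867353,  0.00281079]), 'grasp_force': 0.0, 'gripper_width': 85.51538158484564}
```

View pics/top0.png

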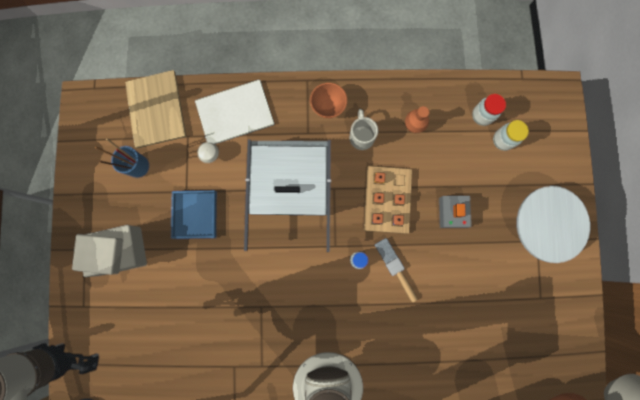

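View pics/side0.png

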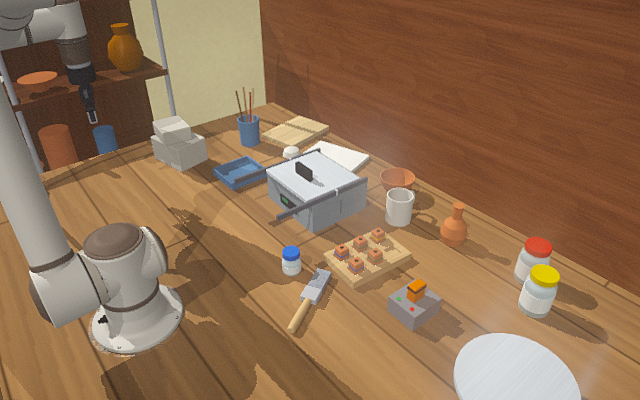

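Top view: dish (194,214), kiln (289,195) with handle (287,189), tray (388,200) holding five beads (upper-right pocket empty), plug (460,210). Bystanders: mug (363,132), jar (360,260), mushroom (208,152).

```bash
cat > h.py <<'E'
from bench import arm, get_image, get_calibration
import cv2, numpy as np
from scipy.spatial.transform import Rotation as R
def ray(c,px,z):
    u=cv2.undistortPoints(np.array(px,float).reshape(-1,1,2),c["K"],c["D"]).reshape(-1,2)
    M=cv2.Rodrigues(c["rvec"])[0]; o=-M.T@c["tvec"]
    d=np.c_[u,np.ones(len(u))]@M
    return o+d*((z-o[2])/d[:,2])[:,None]
def proj(c,P): return cv2.projectPoints(np.array(P,float).reshape(-1,1,3),c["rvec"],c["tvec"],c["K"],c["D"])[0].reshape(-1,2)
def rects(img,lo,hi,amin,roi):
    x0,y0,x1,y1=roi
    m=cv2.inRange(cv2.cvtColor(img,cv2.COLOR_BGR2HSV),lo,hi); z=np.zeros_like(m); z[y0:y1,x0:x1]=m[y0:y1,x0:x1]
    return [q for q in cv2.findContours(z,cv2.RETR_EXTERNAL,cv2.CHAIN_APPROX_NONE)[0] if cv2.contourArea(q)>=amin]
def goto(P,yaw=None):
    "shift in tool axes & rz for tool-down at P with tool y axis at world angle yaw (mod pi)"
    s=arm.read_state(); Rt=R.from_quat(s["ee_rot"]).as_matrix()
    d=Rt.T@(np.array(P)-s["position"]); 
    if yaw is None: return d.round(1)
    out=[]
    for k in(0,np.pi):
        y=np.array([np.cos(yaw+k),np.sin(yaw+k),0]); z=np.array([0,0,-1.]); x=np.cross(y,z)
        out.append(R.from_matrix(Rt.T@np.c_[x,y,z]).as_rotvec().round(3))
    return d.round(1),min(out,key=np.linalg.norm)
E
python3 - <<'E'
from h import *
img=cv2.imread("pics/top0.png");c=get_calibration("top")
cv2.imwrite("pics/crop.png",cv2.resize(img[125:265,165:485],None,fx=2.5,fy=2.5,interpolation=cv2.INTER_CUBIC))
for nm,lo,hi,a,roi,z in[("plug",(5,180,120),(18,255,255),20,(440,190,480,230),42),("dish",(100,120,40),(125,255,255),300,(160,180,225,245),26),("handle",(0,0,0),(180,255,60),40,(265,175,310,205),146)]:
    for q in rects(img,lo,hi,a,roi):
        r=cv2.minAreaRect(q);b=ray(c,cv2.boxPoints(r),z);print(nm,cv2.contourArea(q),r,b.round(),b.mean(0).round(1))
hs=cv2.cvtColor(img,cv2.COLOR_BGR2HSV)
print(hs[214,380],hs[219,378],hs[225,370], hs[204,460])
print(img[178:212,287].tolist())
E
```

```text
plug 98.5 ((459.0, 209.5), (11.0, 10.0), 90.0) [[ 517. -378.   42.]
 [ 516. -408.   42.]
 [ 484. -406.   42.]
 [ 485. -376.   42.]] [ 500.7 -391.9   42. ]
handle 91.0 ((287.0, 189.0), (4.0, 24.0), 90.0) [[561. 130. 146.]
 [560.  66. 146.]
 [549.  66. 146.]
 [550. 130. 146.]] [555.1  98.2 146. ]
[ 10 149 157] [  9 136 114] [ 17 107 183] [ 11 178 183]
[[202, 204, 194], [187, 188, 179], [181, 183, 174], [178, 181, 172], [179, 181, 172], [180, 181, 172], [166, 168, 159], [126, 127, 121], [74, 74, 71], [43, 42, 41], [39, 38, 38], [39, 38, 38], [37, 36, 34], [37, 37, 36], [109, 110, 105], [187, 187, 179], [206, 207, 198], [208, 210, 199], [205, 207, 197], [203, 204, 194], [203, 204, 194], [203, 206, 195], [204, 207, 196], [205, 208, 198], [204, 206, 197], [204, 205, 195], [205, 206, 196], [203, 204, 194], [202, 203, 193], [202, 204, 194], [203, 205, 194], [203, 205, 195], [203, 204, 194], [203, 205, 195]]
```

View pics/crop.png

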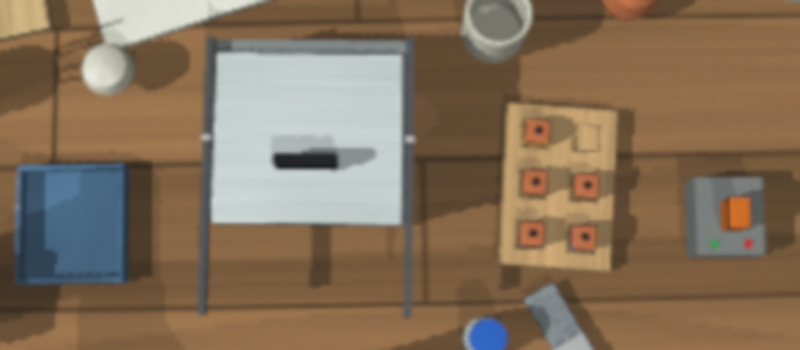

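Crop: socket top corners ≈(686,178),(763,176),(766,255); tray corners (508,102),(617,110),(610,271),(499,263); dish (17,165)–(127,283); white marks (206,137),(410,139); the plug's long side is vertical in the picture.

```bash
python3 - <<'E'
from h import *
c=get_calibration("top");f=lambda p:np.array(p)/2.5+[165-.3,125-.3]
img=cv2.imread("pics/top0.png")
def rep(n,p,z):
    w=ray(c,f(p),z)[:,:2];e=np.diff(np.r_[w,w[:1]],axis=0);print(n,w.mean(0).round(1),"len",np.hypot(*e.T).round(),"yaw",np.degrees(np.arctan2(e[:,1],e[:,0])).round(1))
rep("socket",[(686,178),(763,176),(766,255),(688,258)],45)
rep("tray",[(508,102),(617,110),(610,271),(499,263)],22)
rep("dish",[(17,165),(126,163),(127,282),(17,284)],26)
rep("marks",[(206,137),(410,139)],110)
rep("runL",[(211,40),(203,312)],110)
rep("runR",[(410,40),(408,315)],110)
rep("plugtop",[(731,197),(750,197),(750,229),(731,229)],87)
rep("plate",[(214,52),(404,52),(402,222),(211,223)],110)
m=rects(img,(3,120,110),(12,255,255),15,(368,160,412,230))
for q in m:
    r=cv2.minAreaRect(q);print("bead",cv2.contourArea(q),r,ray(c,[r[0]],49).round(1))
c2=get_calibration("side")
P=[(500,-400,87)];print(proj(c2,P))
E
```

```text
socket [ 495.3 -379. ] len [92. 92. 92. 93.] yaw [-89.7 178.6  90.7  -1.7]
tray [ 538.5 -188.9] len [130. 191. 130. 191.] yaw [-95.4 174.8  84.5  -5.1]
dish [506.1 384.8] len [132. 140. 131. 141.] yaw [ -90.3 -179.    90.1    1.2]
marks [586.1  98.5] len [225. 225.] yaw [-91.9  88.1]
runL [548.7 210.1] len [302. 302.] yaw [178.4  -1.6]
runR [542.3 -12. ] len [304. 304.] yaw [178.2  -1.8]
plugtop [ 494.9 -383.2] len [22. 36. 22. 36.] yaw [-91.3 176.5  88.6  -3.4]
plate [588.   98.7] len [212. 190. 209. 192.] yaw [-91.4 178.   89.1  -0.9]
bead 78.0 ((398.0, 219.5), (9.0, 10.0), 90.0) [[ 475.3 -210.6   49. ]]
bead 76.5 ((377.0, 218.5), (9.0, 10.0), 90.0) [[ 479.5 -150.4   49. ]]
bead 73.0 ((399.0, 199.0), (8.0, 10.0), 90.0) [[ 534.3 -216.1   49. ]]
bead 76.0 ((378.5, 197.5), (9.0, 9.0), 90.0) [[ 540. -157.   49.]]
bead 69.0 ((379.5, 177.0), (8.0, 9.0), 90.0) [[ 599.7 -162.2   49. ]]
[[423.57260286 286.81715304]]
```

```bash
python3 - <<'E'
from h import *
print(goto((470,100,260),np.radians(88.4)),goto((495,-381,200),np.radians(88.4)))
E
```

```text
(array([433.3, 416.6, -11.8]), array([ 0.002,  0.   , -0.21 ])) (array([571. , 878. ,  49.1]), array([ 0.002,  0.   , -0.21 ]))
```

The rows are not in the units I measure in: shifts go in shares of 1000 mm and turns go in shares of pi rad. I convert before sending: 433 mm / 1000 = 0.433, 417 mm / 1000 = 0.417, -0.21 rad / 3.1416 = -0.0668.

```bash
echo '{"rows": [[0.433,0.417,-0.012,0.0006,0,-0.0668],[0.433,0.417,-0.012,0.0006,0,-0.0668],[0.433,0.417,-0.012,0.0006,0,-0.0668],[0.433,0.417,-0.012,0.0006,0,-0.0668],[0.433,0.417,-0.012,0.0006,0,-0.0668],[0.433,0.417,-0.012,0.0006,0,-0.0668],[0.433,0.417,-0.012,0.0006,0,-0.0668],[0.433,0.417,-0.012,0.0006,0,-0.0668],[0.433,0.417,-0.012,0.0006,0,-0.0668],[0.433,0.417,-0.012,0.0006,0,-0.0668]]}' | python3 jog.py 60; python3 - <<'E'
from h import *
print(goto((495,-381,200),np.radians(88.4)))
E
```

```text
clock: 1.1
position: [415.9, 183.6, 258.3]
ee_rot: [1.0, -0.014, 0.0, -0.001]
contact_force: [0.7, 0.9, -0.5]
gripper_width: 59.8
grasp_force: 0.0
(array([ 94.5, 562.3,  57.1]), array([-0.002, -0.   ,  0.001]))
```

Scaled: 562 mm / 1000 = 0.562, 95 mm / 1000 = 0.095.

```bash
echo '{"rows": [[0.095,0.562,0.057,0,0,0],[0.095,0.562,0.057,0,0,0],[0.095,0.562,0.057,0,0,0],[0.095,0.562,0.057,0,0,0],[0.095,0.562,0.057,0,0,0],[0.095,0.562,0.057,0,0,0],[0.095,0.562,0.057,0,0,0],[0.095,0.562,0.057,0,0,0],[0.095,0.562,0.057,0,0,0],[0.095,0.562,0.057,0,0,0]]}' | python3 jog.py ; echo '{"rows": [[0,0.092,0.01,0,0,0],[0,0.092,0.01,0,0,0],[0,0.092,0.01,0,0,0],[0,0.092,0.01,0,0,0]]}' | python3 jog.py >/dev/null; python3 - <<'E'
from h import *
s=arm.read_state();print(s["position"])
im=get_image("wrist");c=get_calibration("wrist");cv2.imwrite("pics/w1.png",im)
print(proj(c,[(495,-381,87),(495,-381,45),(513,-381,87),(495,-393,87)]).round())
for q in rects(im,(5,150,100),(20,255,255),200,(0,0,640,400)):
    r=cv2.minAreaRect(q);print(cv2.contourArea(q),r,ray(c,cv2.boxPoints(r),87).round(),ray(c,[r[0]],87).round())
E
```

```text
clock: 2.1
position: [484.4, -309.1, 207.0]
ee_rot: [1.0, -0.014, -0.0, -0.001]
contact_force: [1.4, 1.1, 0.2]
gripper_width: 60.0
grasp_force: 0.0
[ 481.32372923 -399.64627208  196.05716956]
[[294. 189.]
 [298. 175.]
 [293. 164.]
 [311. 189.]]
825.5 ((103.0, 199.0), (30.0, 36.0), 90.0) [[ 503. -231.   87.]
 [ 502. -257.   87.]
 [ 480. -253.   87.]
 [ 480. -225.   87.]] [[ 492. -242.   87.]]
809.5 ((35.0, 195.0), (30.0, 34.0), 90.0) [[ 508. -180.   87.]
 [ 507. -206.   87.]
 [ 484. -200.   87.]
 [ 485. -173.   87.]] [[ 496. -190.   87.]]
1552.0 ((297.5, 181.5), (49.0, 33.0), 90.0) [[ 518. -373.   87.]
 [ 517. -396.   87.]
 [ 482. -394.   87.]
 [ 483. -371.   87.]] [[ 500. -383.   87.]]
1043.5 ((92.5, 128.0), (36.0, 35.0), 90.0) [[ 555. -236.   87.]
 [ 554. -260.   87.]
 [ 530. -255.   87.]
 [ 531. -230.   87.]] [[ 542. -245.   87.]]
1021.5 ((21.0, 125.0), (34.0, 36.0), 90.0) [[ 559. -184.   87.]
 [ 557. -210.   87.]
 [ 534. -204.   87.]
 [ 536. -177.   87.]] [[ 547. -194.   87.]]
917.5 ((24.0, 47.0), (40.0, 48.0), 90.0) [[ 609. -196.   87.]
 [ 607. -229.   87.]
 [ 583. -223.   87.]
 [ 585. -189.   87.]] [[ 596. -210.   87.]]
```

View pics/w1.png

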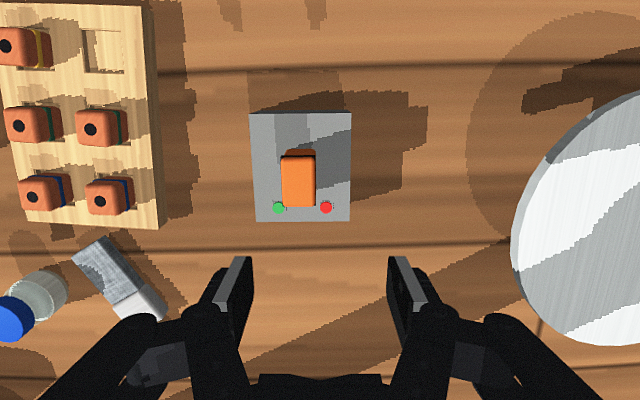

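Wrist view: plug's top face centred at (298,182), aligned with the fingers; refined position ≈(498,-383).

Scaled: 129 mm / 1000 = 0.129, 120 mm / 1000 = 0.12.

```bash
echo '{"rows": [[0.0165,-0.0165,0,0,0,0],[0.0165,-0.0165,0.07,0,0,0],[0.0165,-0.0165,0.12,0,0,0],[0.0165,-0.0165,0.129,0,0,0],[0.0165,-0.0165,0.129,0,0,0],[0.0165,-0.0165,0.129,0,0,0]]}' | python3 jog.py | sed -n 2,4p; python3 - <<'E'
from h import *
print(goto((498,-383,67)))
E
```

```text
position: [500.2, -382.0, 69.6]
ee_rot: [1.0, -0.013, 0.0, -0.0]
contact_force: [0.7, -0.2, 1.4]
[-2.1  1.   2.6]
```

Scaled: 2 mm / 1000 = 0.002, -1 mm / 1000 = -0.001.

```bash
echo '{"rows": [[-0.001,0.001,0.002,0,0,0],[-0.001,0.001,0.002,0,0,0],[-0.001,0.001,0.002,0,0,0],[-0.001,0.001,0.002,0,0,0],[-0.001,0.001,0.002,0,0,0],[-0.001,0.001,0.002,0,0,0],[-0.001,0.001,0.002,0,0,0],[-0.001,0.001,0.002,0,0,0]]}' | python3 jog.py 15; echo '{"rows": [[0,0,-0.01,0,0,0],[0,0,-0.02,0,0,0],[0,0,-0.03,0,0,0],[0,0,-0.045,0,0,0],[0,0,-0.09,0,0,0],[0,0,-0.13,0,0,0],[0,0,-0.13,0,0,0]]}' | python3 jog.py; python3 - <<'E'
from h import *
cv2.imwrite("pics/w2.png",get_image("wrist"))
print(goto((506,385,190),np.radians(90)))
E
```

```text
clock: 3.95
position: [499.2, -384.2, 68.6]
ee_rot: [1.0, -0.014, 0.002, -0.0]
contact_force: [-0.0, 1.0, 6.7]
gripper_width: 23.3
grasp_force: 59.5
clock: 4.65
position: [500.7, -385.8, 205.0]
ee_rot: [1.0, -0.013, 0.006, 0.003]
contact_force: [0.3, -0.9, -0.2]
gripper_width: 23.2
grasp_force: 62.5
(array([ -14.6, -769.5,   10.2]), array([ 0.002, -0.007, -0.028]))
```

View pics/w2.png

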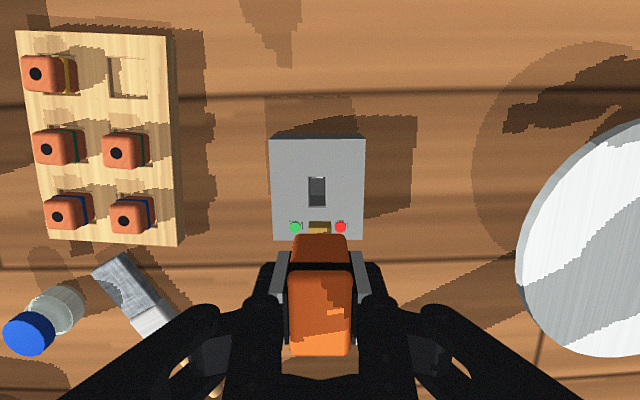

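Plug is out (slot visible empty at (317,190)) and held. Checking the dish again before carrying.

Scaled: -400 mm / 1000 = -0.4, -15 mm / 1000 = -0.015.

```bash
cat >> h.py <<'E'
def dish():
    im=get_image("top");c=get_calibration("top")
    for q in rects(im,(100,80,40),(125,255,255),300,(130,150,245,260)):
        r=cv2.minAreaRect(q);print("dish",r,ray(c,[r[0]],20).round(1))
    return im
E
python3 - <<'E'
from h import *
dish()
E
echo '{"rows": [[0,-0.4,-0.015,0,0,0],[0,-0.4,-0.015,0,0,0],[0,-0.4,-0.015,0,0,0],[0,-0.4,-0.015,0,0,0],[0,-0.4,-0.015,0,0,0],[0,-0.4,-0.015,0,0,0],[0,-0.4,-0.015,0,0,0],[0,-0.4,-0.015,0,0,0],[0,-0.4,-0.015,0,0,0],[0,-0.4,-0.015,0,0,0]]}' | python3 jog.py | grep -E "posi|width"
echo '{"rows": [[0,-0.39,-0.005,0,0,0],[0,-0.39,-0.005,0,0,0],[0,-0.39,-0.005,0,0,0],[0,-0.39,-0.005,0,0,0],[0,-0.39,-0.005,0,0,0],[0,-0.39,-0.005,0,0,0],[0,-0.39,-0.005,0,0,0],[0,-0.39,-0.005,0,0,0],[0,-0.39,-0.005,0,0,0]]}' | python3 jog.py | grep -E "posi|width|grasp"
python3 - <<'E'
from h import *
cv2.imwrite("pics/t2.png",dish()[125:265,140:300]);print(goto((512,385,150),np.radians(90)))
E
```

```text
dish ((193.49998474121094, 213.99998474121094), (42.99999237060547, 45.99999237060547), -0.0) [[506.5 385.8  20. ]]
position: [508.2, 17.0, 211.3]
gripper_width: 23.2
position: [520.3, 408.4, 215.7]
gripper_width: 23.2
grasp_force: 63.0
dish ((193.49998474121094, 213.99998474121094), (42.99999237060547, 45.99999237060547), -0.0) [[506.5 385.8  20. ]]
(array([-7.4, 21.2, 65.9]), array([ 0.001,  0.002, -0.027]))
```

Scaled: 150 mm / 1000 = 0.15, 110 mm / 1000 = 0.11, 0.7 rad / 3.1416 = 0.2228.

```bash
echo '{"rows": [[-0.007,0.022,0.05,0,0.0477,0],[-0.007,0.022,0.08,0,0.0955,0],[-0.007,0.022,0.08,0,0.1432,0],[-0.007,0.022,0.08,0,0.191,0],[-0.007,0.022,0.08,0,0.2228,0],[-0.007,0.022,0.11,0,0.2228,0],[-0.007,0.022,0.14,0,0.2228,0],[-0.007,0.022,0.15,0,0.2228,0],[-0.007,0.022,0.15,0,0.2228,0],[-0.007,0.022,0.15,0,0.2228,0]]}' | python3 jog.py; python3 - <<'E'
from h import *
s=arm.read_state();print(R.from_quat(s["ee_rot"]).as_matrix().round(2), s["position"])
E
```

```text
clock: 7.7
position: [513.4, 386.7, 75.1]
ee_rot: [0.94, -0.021, 0.34, 0.01]
contact_force: [-45.3, 53.2, 9.1]
gripper_width: 23.5
grasp_force: 63.6
[[ 0.77 -0.05  0.64]
 [-0.03 -1.   -0.03]
 [ 0.64  0.   -0.77]] [513.43190362 386.71378418  75.07523636]
```

```bash
python3 - <<'E'
from h import *
a=dish()[125:265,120:320];b=get_image("side")[90:230,180:380];w=get_image("wrist")
cv2.imwrite("pics/p3.png",np.vstack([np.hstack([cv2.resize(a,(400,280)),cv2.resize(b,(400,280))]),np.hstack([cv2.resize(w,(400,250)),np.zeros((250,400,3),np.uint8)])]))
print(arm.read_state()["contact_force"],arm.read_state()["position"])
E
```

```text
dish ((193.5, 214.0), (46.0, 43.0), 90.0) [[506.5 385.8  20. ]]
[ 0.69545661  1.16997849 -0.30188599] [511.34003585 386.24716841  71.89352923]
```

View pics/p3.png

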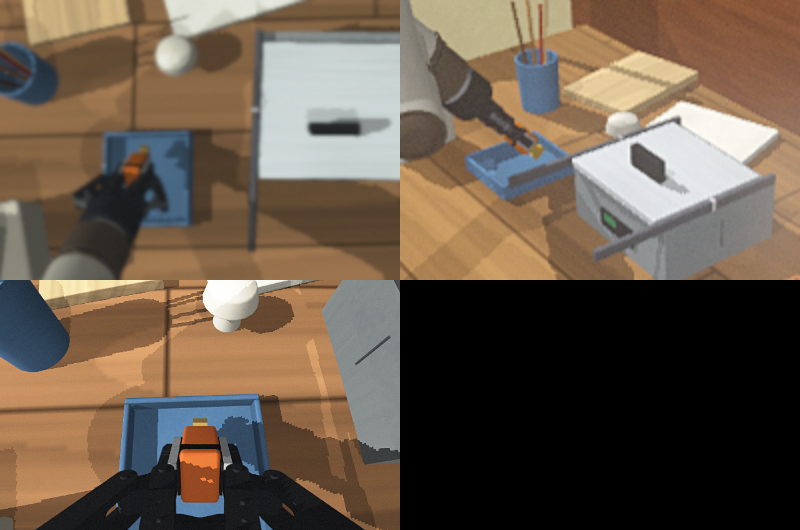

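The plug is over the dish, tilted; the force reading was a transient (now zero). Lowering the rest and releasing.

Scaled: 10 mm / 1000 = 0.01, -9 mm / 1000 = -0.009.

```bash
echo '{"rows": [[-0.003,0,0.004,0,0,0],[-0.006,0,0.007,0,0,0],[-0.009,0,0.01,0,0,0],[-0.009,0,0.01,0,0,0],[-0.009,0,0.01,0,0,0]]}' | python3 jog.py | grep -E "posi|force"; echo '{"rows": [[0,0,0,0,0,0],[0,0,0,0,0,0],[0,0,0,0,0,0],[0,0,0,0,0,0],[0,0,0,0,0,0]]}' | python3 jog.py 50| grep -E "posi|force|wid";echo '{"rows": [[0,0,-0.015,0,0,0],[0,0,-0.03,0,0,0],[0,0,-0.06,0,0,0],[0,0,-0.1,0,0,0],[0,0,-0.13,0,0,0],[0,0,-0.13,0,0,0]]}' | python3 jog.py | grep -E "posi|force|wid"; python3 - <<'E'
from h import *
a=dish()[125:265,120:320];w=get_image("wrist");b=get_image("side")[90:230,180:380]
cv2.imwrite("pics/p4.png",np.vstack([np.hstack([cv2.resize(a,(400,280)),cv2.resize(b,(400,280))]),np.hstack([cv2.resize(w,(400,250)),np.zeros((250,400,3),np.uint8)])]))
E
```

```text
position: [510.9, 393.5, 64.5]
contact_force: [0.1, 1.1, -0.7]
grasp_force: 63.4
position: [511.0, 393.1, 64.3]
contact_force: [-0.5, 0.4, 0.3]
gripper_width: 49.8
grasp_force: 0.0
position: [426.4, 400.1, 167.7]
contact_force: [-0.2, 1.1, 0.3]
gripper_width: 49.9
grasp_force: 0.0
dish ((193.5, 214.0), (46.0, 43.0), 90.0) [[506.5 385.8  20. ]]
```

View pics/p4.png

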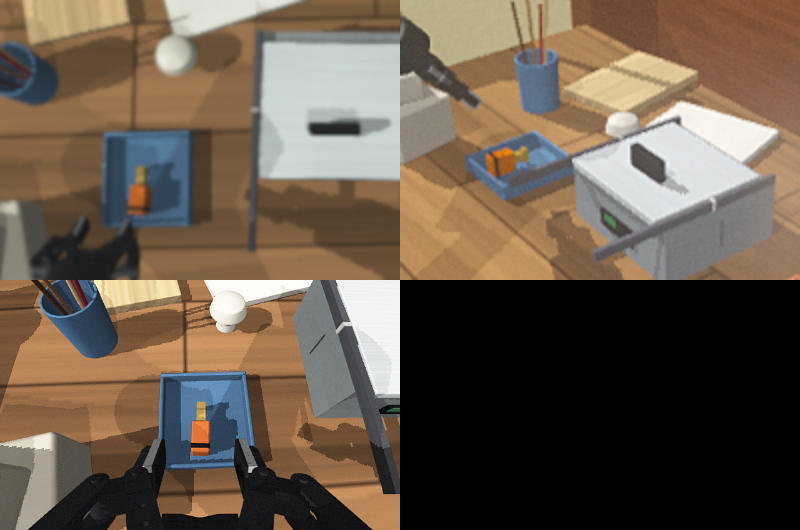

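Plug lies on its side inside the dish. Next: the shutter handle.

```bash
python3 - <<'E'
from h import *
a=goto((480,140,240),np.radians(-1.8));print(a)
E

```

```text
(array([ 94. , 256.7, -15.9]), array([-0.526, -0.554,  1.498]))
```

Scaled: 257 mm / 1000 = 0.257, 94 mm / 1000 = 0.094, 1.498 rad / 3.1416 = 0.4768.

```bash
echo '{"rows": [[0.094,0.257,-0.016,-0.1674,-0.1763,0.4768],[0.094,0.257,-0.016,-0.1674,-0.1763,0.4768],[0.094,0.257,-0.016,-0.1674,-0.1763,0.4768],[0.094,0.257,-0.016,-0.1674,-0.1763,0.4768],[0.094,0.257,-0.016,-0.1674,-0.1763,0.4768],[0.094,0.257,-0.016,-0.1674,-0.1763,0.4768],[0.094,0.257,-0.016,-0.1674,-0.1763,0.4768],[0.094,0.257,-0.016,-0.1674,-0.1763,0.4768],[0.094,0.257,-0.016,-0.1674,-0.1763,0.4768],[0.094,0.257,-0.016,-0.1674,-0.1763,0.4768]]}' | python3 jog.py 50; python3 - <<'E'
from h import *
print(arm.read_state()["joints"].round(2));a=goto((500,100,230),np.radians(-1.8));print(a)
E
```

```text
clock: 10.6
position: [480.6, 138.2, 239.1]
ee_rot: [0.748, -0.662, 0.04, 0.003]
contact_force: [0.2, -0.5, -0.1]
gripper_width: 49.7
grasp_force: 0.0
[ 0.65  0.16 -0.36  0.09 -1.04 -0.58]
(array([ 39.6, -14. ,  12.3]), array([-0.053, -0.06 ,  0.153]))
```

Scaled: 40 mm / 1000 = 0.04, -14 mm / 1000 = -0.014, 0.153 rad / 3.1416 = 0.0487.

```bash
echo '{"rows": [[0.04,-0.014,0.012,-0.0169,-0.0191,0.0487],[0.04,-0.014,0.012,-0.0169,-0.0191,0.0487],[0.04,-0.014,0.012,-0.0169,-0.0191,0.0487],[0.04,-0.014,0.012,-0.0169,-0.0191,0.0487]]}' | python3 jog.py ; python3 - <<'E'
from h import *
w=get_image("wrist");c=get_calibration("wrist");cv2.imwrite("pics/w5.png",w)
O=np.array([600.7,98,0]);a=np.radians(-1.8);Rz=R.from_euler("z",a).as_matrix()
print(proj(c,[O+Rz@p for p in[(-45,0,146),(-45,0,110),(-15,112,110),(-15,-112,110)]]).round())
a=goto((556,99.4,200),np.radians(-1.8));print(a)
E
```

```text
clock: 11.0
position: [499.5, 100.3, 230.6]
ee_rot: [-0.699, 0.715, -0.001, 0.0]
contact_force: [-0.6, 0.3, -0.4]
gripper_width: 50.2
grasp_force: 0.0
[[235. 216.]
 [247. 199.]
 [219. 324.]
 [192.  36.]]
(array([  0.3, -56.7,  31.1]), array([-0.002, -0.001,  0.009]))
```

View pics/w5.png

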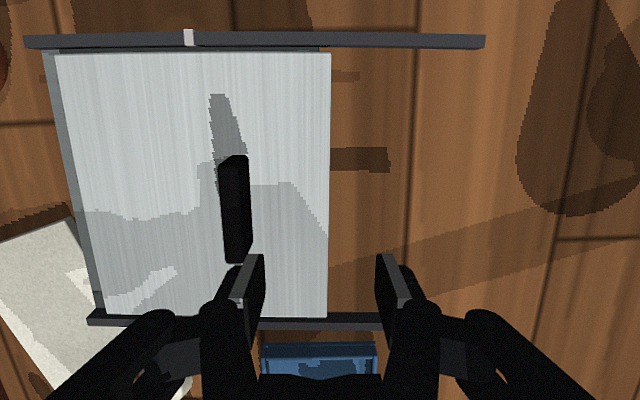

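Handle top at ≈(235,209), within 3 mm of prediction (shutter ~15 mm open at start); mark at (188,38). Go down and grip.

Scaled: 97 mm / 1000 = 0.097, 85 mm / 1000 = 0.085.

```bash
echo '{"rows": [[0.002,-0.056,0.01,0,0,0],[0.002,-0.056,0.03,0,0,0],[0.002,-0.056,0.06,0,0,0],[0.002,-0.056,0.085,0,0,0],[0.002,-0.056,0.097,0,0,0],[0.002,-0.056,0.097,0,0,0],[0.002,-0.056,0.097,0,0,0],[0.002,-0.056,0.097,0,0,0]]}' | python3 jog.py; echo '{"rows": [[0,0,0,0,0,0],[0,0,0,0,0,0],[0,0,0,0,0,0],[0,0,0,0,0,0],[0,0,0,0,0,0],[0,0,0,0,0,0],[0,0,0,0,0,0],[0,0,0,0,0,0]]}' | python3 jog.py 5;  python3 - <<'E'
from h import *
print(goto((461,101.6,132)))
E
```

```text
clock: 11.85
position: [556.7, 98.7, 136.5]
ee_rot: [-0.699, 0.715, -0.002, 0.003]
contact_force: [0.3, -0.3, 0.8]
gripper_width: 49.9
grasp_force: 0.0
clock: 12.65
position: [556.8, 98.2, 135.9]
ee_rot: [-0.699, 0.715, -0.002, 0.003]
contact_force: [2.0, -0.1, 5.4]
gripper_width: 12.9
grasp_force: 60.3
[-1.2 95.9  3.3]
```

Scaled: 90 mm / 1000 = 0.09, 85 mm / 1000 = 0.085.

```bash
echo '{"rows": [[0,0.012,0,0,0,0],[0,0.025,0,0,0,0],[0,0.037,0,0,0,0],[0,0.05,0,0,0,0],[0,0.062,0,0,0,0],[0,0.075,0,0,0,0],[0,0.085,0,0,0,0],[0,0.09,0,0,0,0],[0,0.09,0,0,0,0]]}' | python3 jog.py; python3 - <<'E'
from h import *
w=get_image("wrist");a=get_image("top")[125:265,215:355]
cv2.imwrite("pics/w6.png",np.hstack([cv2.resize(w,(448,280)),cv2.resize(a,(280,280),interpolation=cv2.INTER_CUBIC)]))
E
```

```text
clock: 13.55
position: [467.3, 101.0, 135.8]
ee_rot: [-0.699, 0.715, -0.002, 0.004]
contact_force: [3.5, 1.7, 7.4]
gripper_width: 12.7
grasp_force: 60.9
```

View pics/w6.png

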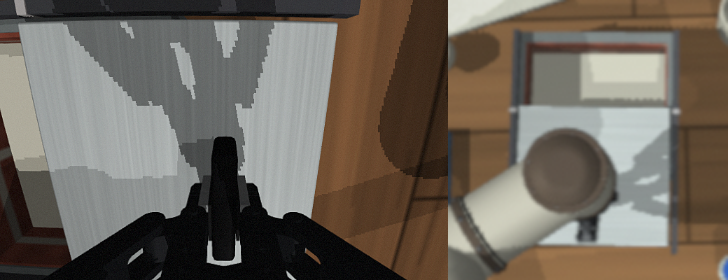

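Shutter's rear edge at crop row ~106, the marks at ~109: about 3–5 mm short. Pull slightly more, then measure.

Scaled: 5 mm / 1000 = 0.005, 3 mm / 1000 = 0.003.

```bash
echo '{"rows": [[0,0.003,0,0,0,0],[0,0.005,0,0,0,0],[0,0.005,0,0,0,0],[0,0.005,0,0,0,0]]}' | python3 jog.py | grep posi; python3 - <<'E'
from h import *
im=get_image("top");c=get_calibration("top");g=cv2.cvtColor(im,cv2.COLOR_BGR2GRAY).astype(float)
# edge: max gradient along columns
for x in range(258,322,7):
    p=g[168:188,x];d=np.diff(p);i=d.argmax();w=np.clip(d[max(i-2,0):i+3],0,None);k=168+.5+(w*np.arange(max(i-2,0),i+3)).sum()/w.sum()
    print(x,round(k,2),ray(c,[(x,k)],110)[0,:2].round(1))
for x0,x1 in((243,252),(325,333)):
    s=g[172:188,x0:x1];s=np.clip(s-s.max()*.6,0,None);yy,xx=np.mgrid[172:188,x0:x1];p=((xx*s).sum()/s.sum(),(yy*s).sum()/s.sum());print("mark",p,ray(c,[p],110).round(1))
    print(g[172:188,x0:x1].astype(int))
E
```

```text
position: [463.3, 101.1, 135.8]
258 179.5 [589.  180.7]
265 179.48 [588.6 161.4]
272 179.42 [588.4 142. ]
279 179.43 [587.9 122.7]
286 179.52 [587.2 103.4]
293 179.47 [586.9  84.1]
300 179.45 [586.5  64.9]
307 179.35 [586.4  45.6]
314 179.48 [585.6  26.4]
321 179.96 [583.8   7.2]
mark (np.float64(248.06201550387595), np.float64(181.569415081043)) [[583.9 208.3 110. ]]
[[106 106 103  93  80  71  63  67  75]
 [107 106 103  94  80  70  62  66  75]
 [106 106 103  94  80  71  62  66  75]
 [107 106 102  91  79  71  61  67  75]
 [107 107 102  91  79  71  65  69  75]
 [106 106 102  94  84  76  69  71  75]
 [105 107 111 115 112 103  86  78  82]
 [106 112 128 144 146 135 109  99 111]
 [107 113 127 140 142 130 108 119 151]
 [109 111 112 109 104  95  89 123 163]
 [110 110 104  91  81  73  75 120 163]
 [110 110 102  88  76  68  73 120 162]
 [109 109 101  86  77  69  79 123 162]
 [109 107 101  86  76  72  87 130 164]
 [106 106  99  86  77  72  90 133 164]
 [104 103  98  85  77  72  89 133 165]]
mark (np.float64(326.5095759233926), np.float64(180.0670314637483)) [[583.2  -8.  110. ]]
[[132 126 107  91  87  86  84  84]
 [132 125 107  91  88  86  85  86]
 [133 125 106  91  88  86  85  85]
 [131 120 100  89  87  87  84  84]
 [130 119  99  88  85  85  84  83]
 [129 118  99  89  85  84  83  84]
 [126 117 105 101  98  92  86  83]
 [120 115 127 140 139 122  97  85]
 [133 121 145 169 170 146 108  87]
 [155 122 135 155 156 136 105  86]
 [162 115 102 112 111 104  91  84]
 [162 112  87  89  88  87  84  83]
 [162 112  86  87  86  85  82  83]
 [162 111  87  86  87  84  82  81]
 [161 109  86  87  86  83  78  78]
 [160 106  84  86  84  77  72  70]]
```

Edge row 179.5 vs marks ≈179.7: within ~1 mm. Release, raise, and head to the tray.

Scaled: 1 mm / 1000 = 0.001.

```bash
echo '{"rows": [[0,0.001,0,0,0,0],[0,0.001,0,0,0,0],[0,0.001,0,0,0,0]]}' | python3 jog.py|grep posi; echo '{"rows": [[0,0,0,0,0,0],[0,0,0,0,0,0],[0,0,0,0,0,0],[0,0,-0.02,0,0,0],[0,0,-0.06,0,0,0],[0,0,-0.1,0,0,0],[0,0,-0.1,0,0,0]]}' | python3 jog.py 40; python3 - <<'E'
from h import *
print(goto((535,-186,200),np.radians(-5.2)))
E
```

```text
position: [462.5, 101.2, 135.8]
clock: 15.1
position: [462.0, 101.2, 239.6]
ee_rot: [-0.7, 0.715, -0.003, 0.006]
contact_force: [0.2, -0.1, 0.9]
gripper_width: 40.0
grasp_force: 0.0
(array([285.8, -78.5,  39.2]), array([-0.013,  0.006,  0.07 ]))
```

Scaled: 286 mm / 1000 = 0.286, -78 mm / 1000 = -0.078, 0.07 rad / 3.1416 = 0.0223.

```bash
cat >> h.py <<'E'
def beads(im,c,z=49,roi=(355,155,425,240),a=(40,140)):
    out=[]
    for q in rects(im,(3,120,90),(13,255,255),20,roi):
        r=cv2.minAreaRect(q);out.append(ray(c,[r[0]],z)[0].round(1));print(cv2.contourArea(q),np.round(r[0],1),np.round(r[1],0),out[-1])
    return out
E
python3 - <<'E'
from h import *
im=get_image("top");beads(im,get_calibration("top"))
cv2.imwrite("pics/t7.png",im)
E
echo '{"rows": [[0.286,-0.078,0.02,-0.0041,0.0019,0.0223],[0.286,-0.078,0.02,-0.0041,0.0019,0.0223],[0.286,-0.078,0.02,-0.0041,0.0019,0.0223],[0.286,-0.078,0.02,-0.0041,0.0019,0.0223],[0.286,-0.078,0.02,-0.0041,0.0019,0.0223],[0.286,-0.078,0.02,-0.0041,0.0019,0.0223],[0.286,-0.078,0.02,-0.0041,0.0019,0.0223],[0.286,-0.078,0.02,-0.0041,0.0019,0.0223],[0.286,-0.078,0.02,-0.0041,0.0019,0.0223],[0.286,-0.078,0.02,-0.0041,0.0019,0.0223]]}' | python3 jog.py ; python3 - <<'E'
from h import *
w=get_image("wrist");c=get_calibration("wrist");cv2.imwrite("pics/w7.png",w)
O=np.array([537.5,-188,0]);Rz=R.from_euler("z",np.radians(-5.2)).as_matrix()
print(np.array([O+Rz@(x,y,49) for x in(-60,0,60) for y in(-30,30)]).round(1))
beads(w,c,49,(0,0,640,400))
E
```

```text
80.0 [398.  219.5] [ 9. 10.] [ 475.3 -210.6   49. ]
80.5 [377. 218.] [10. 10.] [ 481.  -150.5   49. ]
77.5 [399. 199.] [10. 10.] [ 534.3 -216.1   49. ]
79.0 [378.5 197.5] [9. 9.] [ 540. -157.   49.]
75.0 [380.  176.5] [ 9. 10.] [ 601.2 -163.8   49. ]
clock: 16.15
position: [530.8, -186.3, 214.3]
ee_rot: [-0.674, 0.738, 0.002, -0.005]
contact_force: [-0.4, -0.5, -0.4]
gripper_width: 40.1
grasp_force: 0.0
[[ 475.  -212.4   49. ]
 [ 480.5 -152.7   49. ]
 [ 534.8 -217.9   49. ]
 [ 540.2 -158.1   49. ]
 [ 594.5 -223.3   49. ]
 [ 600.  -163.6   49. ]]
56.5 [605. 394.] [10. 14.] [226.4  92.5  49. ]
282.5 [627. 381.] [24. 36.] [202.9  76.8  49. ]
368.5 [584.6 362.1] [23. 39.] [260.6  40.7  49. ]
21.0 [106.2 334.9] [14.  7.] [763.8 -47.9  49. ]
5028.5 [ 38.1 364.4] [103.  76.] [852.7 -14.7  49. ]
104.5 [310.7 312.4] [ 7. 33.] [551.7 -57.1  49. ]
228.5 [349.  316.4] [21. 39.] [514.4 -48.5  49. ]
235.0 [131.  323.5] [17. 46.] [733.8 -59.6  49. ]
55.0 [434.  304.5] [17.  8.] [429.9 -53.6  49. ]
294.5 [  7.6 305.7] [48. 19.] [857.9 -89.7  49. ]
24.5 [410.5 286.5] [ 7. 15.] [453.1 -76.6  49. ]
32.
[... 2020 characters left out ...]
.3   49. ]
21.5 [103.6  26.7] [14.  8.] [ 686.2 -328.2   49. ]
20.0 [548.8  27.9] [ 9. 23.] [ 340.1 -296.5   49. ]
35.5 [175.2  28.9] [25. 12.] [ 630.5 -320.2   49. ]
21.0 [153.4  12.1] [10. 13.] [ 644.9 -333.8   49. ]
34.5 [171.   9.] [14. 10.] [ 630.9 -334.4   49. ]
10818.0 [579.5 188.5] [377. 119.] [ 298.3 -160.9   49. ]
39.5 [610.8   7.3] [ 8. 15.] [ 289.9 -309.    49. ]
152.5 [577.5  23.4] [13. 47.] [ 316.6 -298.5   49. ]
104.5 [458.6  10.2] [19. 17.] [ 412.6 -313.9   49. ]
117.0 [330.2  29.3] [59. 16.] [ 511.7 -308.2   49. ]
15244.0 [375.5  83. ] [166. 275.] [ 478.9 -265.6   49. ]
41.5 [84.8  6.2] [14.  9.] [ 697.3 -344.3   49. ]
19937.5 [ 54.5 126.5] [253. 109.] [ 748.6 -257.7   49. ]
```

View pics/w7.png

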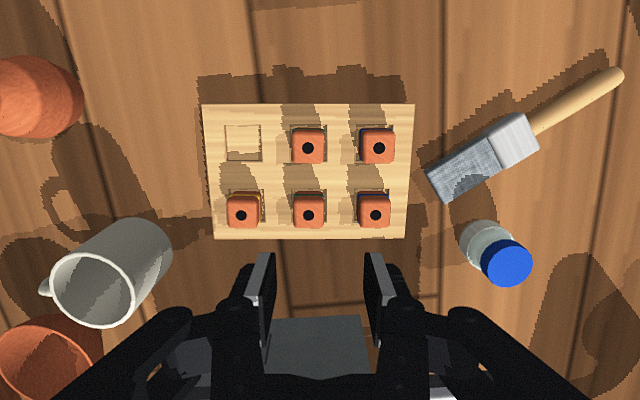

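Wrist view: five beads at (375,211),(308,211),(242,211),(378,146),(307,146); pocket (242,143) empty. Fingers are aligned with the tray. Begin with the near +y bead.

```bash
cat > g.py <<'E'
import sys
from h import *
B={1:(482.5,-153),2:(477,-213),3:(541.5,-159.5),4:(536,-218.6),5:(602.5,-166.3)}
K=lambda i:(635.7+.031*y,96.9+y) if (y:=76-38*(i-1)) is not None else 0
k,i=sys.argv[1][0],int(sys.argv[1][1])
p=B[i] if k=="B" else K(i)
z=float(sys.argv[2]);print(p,goto((*p,z),np.radians(-5.2)))
E
python3 g.py B1 42
```

```text
(482.5, -153) (array([-29.6,  49.6, 172.9]), array([ 0.01 , -0.005,  0.   ]))
```

Scaled: 172 mm / 1000 = 0.172, 165 mm / 1000 = 0.165, 0.01 rad / 3.1416 = 0.0032.

```bash
echo '{"rows": [[-0.03,0.05,0.05,0.0032,-0.0016,0],[-0.03,0.05,0.1,0.0032,-0.0016,0],[-0.03,0.05,0.13,0.0032,-0.0016,0],[-0.03,0.05,0.15,0.0032,-0.0016,0],[-0.03,0.05,0.165,0.0032,-0.0016,0],[-0.03,0.05,0.172,0.0032,-0.0016,0],[-0.03,0.05,0.172,0.0032,-0.0016,0],[-0.03,0.05,0.172,0.0032,-0.0016,0]]}' | python3 jog.py 46; python3 g.py B1 42
```

```text
clock: 17.0
position: [483.1, -153.5, 43.6]
ee_rot: [-0.674, 0.739, -0.001, 0.001]
contact_force: [0.2, -0.9, 0.0]
gripper_width: 46.0
grasp_force: 0.0
(482.5, -153) (array([-0.4,  0.7,  1.6]), array([-0.002, -0.   , -0.001]))
```

Scaled: 1 mm / 1000 = 0.001.

```bash
echo '{"rows": [[0,0,0.001,0,0,0],[0,0,0.001,0,0,0],[0,0,0.001,0,0,0],[0,0,0.001,0,0,0],[0,0,0.001,0,0,0],[0,0,0.001,0,0,0],[0,0,0.001,0,0,0]]}' | python3 jog.py 15; echo '{"rows": [[0,0,-0.02,0,0,0],[0,0,-0.06,0,0,0],[0,0,-0.11,0,0,0],[0,0,-0.15,0,0,0],[0,0,-0.16,0,0,0],[0,0,-0.16,0,0,0]]}' | python3 jog.py|tail -3; python3 g.py K1 200
```

```text
clock: 17.7
position: [483.3, -153.8, 42.9]
ee_rot: [-0.674, 0.739, -0.001, 0.001]
contact_force: [-0.5, 1.7, 7.0]
gripper_width: 27.1
grasp_force: 59.7
contact_force: [0.1, -0.7, -1.2]
gripper_width: 26.6
grasp_force: 59.2
(638.056, 172.9) (array([-339.7, -124.1,    4.3]), array([-0.005,  0.   , -0.002]))
```

Scaled: -340 mm / 1000 = -0.34, -124 mm / 1000 = -0.124, -0.005 rad / 3.1416 = -0.0016.

```bash
echo '{"rows": [[-0.34,-0.124,0.005,-0.0016,0,0],[-0.34,-0.124,0.005,-0.0016,0,0],[-0.34,-0.124,0.005,-0.0016,0,0],[-0.34,-0.124,0.005,-0.0016,0,0],[-0.34,-0.124,0.005,-0.0016,0,0],[-0.34,-0.124,0.005,-0.0016,0,0],[-0.34,-0.124,0.005,-0.0016,0,0],[-0.34,-0.124,0.005,-0.0016,0,0],[-0.34,-0.124,0.005,-0.0016,0,0],[-0.34,-0.124,0.005,-0.0016,0,0]]}' | python3 jog.py; python3 g.py K1 68; python3 - <<'E'
from h import *
cv2.imwrite("pics/w8.png",get_image("wrist"))
E
```

```text
clock: 19.3
position: [636.1, 172.5, 194.5]
ee_rot: [-0.673, 0.739, 0.002, -0.004]
contact_force: [-0.5, -0.2, -0.2]
gripper_width: 27.1
grasp_force: 59.2
(638.056, 172.9) (array([ -0.9,  -3. , 126.4]), array([ 0.008, -0.003, -0.002]))
```

View pics/w8.png

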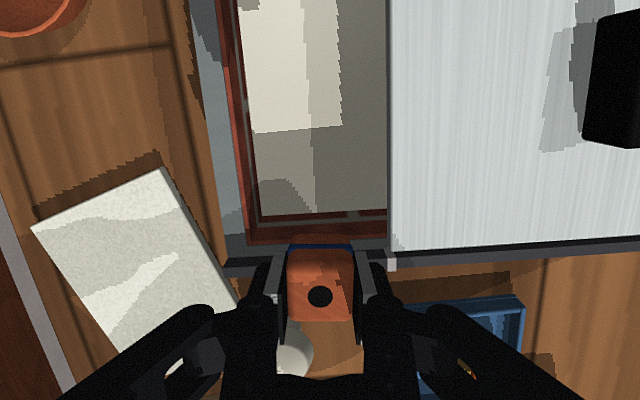

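Bead held over the chamber's +y end, between rear wall (~x 245) and shutter edge (x 388). Lowering.

The rows are not in the units I measure in: shifts go in shares of 1000 mm and turns go in shares of pi rad. I convert before sending: 125 mm / 1000 = 0.125, 122 mm / 1000 = 0.122, 0.008 rad / 3.1416 = 0.0025.

```bash
echo '{"rows": [[-0.001,-0.002,0.04,0.0025,-0.001,0],[-0.001,-0.002,0.08,0.0025,-0.001,0],[-0.001,-0.002,0.105,0.0025,-0.001,0],[-0.001,-0.002,0.115,0.0025,-0.001,0],[-0.001,-0.002,0.122,0.0025,-0.001,0],[-0.001,-0.002,0.125,0.0025,-0.001,0],[-0.001,-0.002,0.125,0.0025,-0.001,0],[-0.001,-0.002,0.125,0.0025,-0.001,0]]}' | python3 jog.py; python3 g.py K1 67
```

```text
clock: 20.15
position: [639.5, 174.4, 73.2]
ee_rot: [-0.674, 0.739, -0.001, 0.003]
contact_force: [-0.2, -0.5, -0.8]
gripper_width: 27.0
grasp_force: 59.2
(638.056, 172.9) (array([1.6, 1.3, 6.2]), array([-0.006,  0.004, -0.002]))
```

Scaled: 5 mm / 1000 = 0.005, 3 mm / 1000 = 0.003.

```bash
echo '{"rows": [[0.001,0.001,0.003,0,0,0],[0.001,0.001,0.005,0,0,0],[0.001,0.001,0.005,0,0,0],[0.001,0.001,0.005,0,0,0]]}' | python3 jog.py|sed -n '2p;4p'; echo '{"rows": [[0,0,0,0,0,0],[0,0,0,0,0,0],[0,0,0,0,0,0],[0,0,-0.01,0,0,0],[0,0,-0.04,0,0,0],[0,0,-0.09,0,0,0],[0,0,-0.13,0,0,0],[0,0,-0.13,0,0,0]]}' | python3 jog.py 42|sed -n '2p;4p'; python3 g.py B2 190
```

```text
position: [640.4, 174.0, 68.2]
contact_force: [5.6, -1.2, 1.8]
position: [639.8, 174.0, 204.4]
contact_force: [-0.3, -0.5, 1.0]
(477, -213) (array([400.3, 126.9,   9.2]), array([-0.015,  0.008, -0.001]))
```

Scaled: 400 mm / 1000 = 0.4, 127 mm / 1000 = 0.127, -0.015 rad / 3.1416 = -0.0048.

```bash
echo '{"rows": [[0.4,0.127,0.009,-0.0048,0.0025,0],[0.4,0.127,0.009,-0.0048,0.0025,0],[0.4,0.127,0.009,-0.0048,0.0025,0],[0.4,0.127,0.009,-0.0048,0.0025,0],[0.4,0.127,0.009,-0.0048,0.0025,0],[0.4,0.127,0.009,-0.0048,0.0025,0],[0.4,0.127,0.009,-0.0048,0.0025,0],[0.4,0.127,0.009,-0.0048,0.0025,0],[0.4,0.127,0.009,-0.0048,0.0025,0],[0.4,0.127,0.009,-0.0048,0.0025,0]]}' | python3 jog.py 46|sed -n '2p;4p'; cat > w.py <<'E'
from h import *
s=arm.read_state()["position"];w=get_image("wrist");c=get_calibration("wrist")
for q in rects(w,(3,120,100),(14,255,255),500,(150,60,460,260)):
    r=cv2.minAreaRect(q)
    if cv2.contourArea(q)<2000: print("bead",ray(c,[r[0]],49)[0].round(1)-[2,-2.,0],np.round(r[1]))
im=get_image("top");c=get_calibration("top")
for q in rects(im,(3,90,60),(16,255,255),25,(255,145,326,178)):
    r=cv2.minAreaRect(q);print("chamber",cv2.contourArea(q),np.round(r[0],1),np.round(r[1]),ray(c,[r[0]],74).round())
cv2.imwrite("pics/tlast.png",cv2.resize(im[130:260,225:425],None,fx=3,fy=3))
E
python3 w.py; python3 g.py B2 42
```

```text
position: [471.4, -215.3, 185.5]
contact_force: [0.1, 0.3, -0.7]
bead [ 381.3 -167.6   49. ] [48. 54.]
bead [ 535.6 -217.8   49. ] [36. 37.]
bead [ 477.5 -212.8   49. ] [36. 35.]
chamber 78.0 [262.  164.5] [ 9. 10.] [[639. 174.  74.]]
chamber 122.5 [288.5 157. ] [20. 67.] [[659.  98.  74.]]
(477, -213) (array([ -1.6,  -5.6, 143.8]), array([ 0.013, -0.005, -0.003]))
```

View pics/tlast.png

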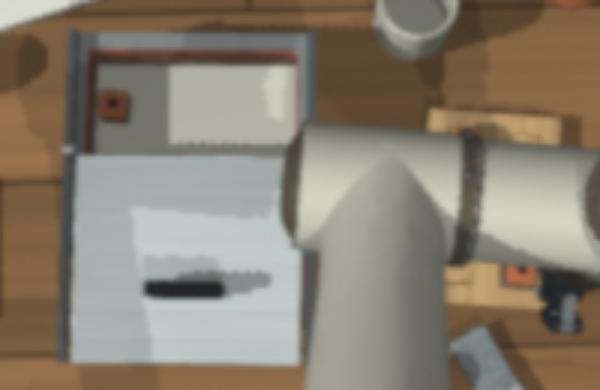

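First bead stands on the chamber floor at (112,104) in the crop, i.e. (639,174) mm. Bead 2 is confirmed at (477,-213) by the wrist.

Scaled: 143 mm / 1000 = 0.143, 140 mm / 1000 = 0.14, 0.013 rad / 3.1416 = 0.0041.

```bash
echo '{"rows": [[-0.001,-0.005,0.045,0.0041,-0.0016,0],[-0.001,-0.005,0.09,0.0041,-0.0016,0],[-0.001,-0.005,0.115,0.0041,-0.0016,0],[-0.001,-0.005,0.132,0.0041,-0.0016,0],[-0.001,-0.005,0.14,0.0041,-0.0016,0],[-0.001,-0.005,0.143,0.0041,-0.0016,0],[-0.001,-0.005,0.143,0.0041,-0.0016,0],[-0.001,-0.005,0.143,0.0041,-0.0016,0]]}' | python3 jog.py|sed -n '2p;4p'; python3 g.py B2 43;echo '{"rows": [[0,0,0,0,0,0],[0,0,0,0,0,0],[0,0,0,0,0,0],[0,0,0,0,0,0],[0,0,0,0,0,0],[0,0,0,0,0,0],[0,0,0,0,0,0]]}' | python3 jog.py 15; echo '{"rows": [[0,0,-0.02,0,0,0],[0,0,-0.06,0,0,0],[0,0,-0.11,0,0,0],[0,0,-0.15,0,0,0],[0,0,-0.16,0,0,0],[0,0,-0.16,0,0,0]]}' | python3 jog.py|tail -3; python3 g.py K2 200
```

```text
position: [478.0, -213.5, 44.2]
contact_force: [1.0, -0.1, 0.0]
(477, -213) (array([-0.4,  1.1,  1.2]), array([-0.004, -0.001, -0.001]))
clock: 23.95
position: [478.0, -213.8, 44.4]
ee_rot: [-0.674, 0.739, -0.002, 0.001]
contact_force: [-0.2, 1.2, 6.0]
gripper_width: 26.9
grasp_force: 60.1
contact_force: [-0.3, -0.6, -0.9]
gripper_width: 26.9
grasp_force: 59.4
(636.878, 134.9) (array([-361.8, -126.3,    5.7]), array([-0.006, -0.   , -0.002]))
```

Scaled: -362 mm / 1000 = -0.362, -126 mm / 1000 = -0.126, -0.005 rad / 3.1416 = -0.0016.

```bash
echo '{"rows": [[-0.362,-0.126,0.005,-0.0016,0,0],[-0.362,-0.126,0.005,-0.0016,0,0],[-0.362,-0.126,0.005,-0.0016,0,0],[-0.362,-0.126,0.005,-0.0016,0,0],[-0.362,-0.126,0.005,-0.0016,0,0],[-0.362,-0.126,0.005,-0.0016,0,0],[-0.362,-0.126,0.005,-0.0016,0,0],[-0.362,-0.126,0.005,-0.0016,0,0],[-0.362,-0.126,0.005,-0.0016,0,0],[-0.362,-0.126,0.005,-0.0016,0,0]]}' | python3 jog.py; python3 g.py K2 70
```

```text
clock: 25.55
position: [634.6, 135.4, 195.0]
ee_rot: [-0.674, 0.739, 0.002, -0.004]
contact_force: [-0.9, -0.6, -1.3]
gripper_width: 27.1
grasp_force: 59.4
(636.878, 134.9) (array([ -0. ,  -3.4, 124.9]), array([ 0.009, -0.003, -0.001]))
```

Scaled: 128 mm / 1000 = 0.128, 125 mm / 1000 = 0.125, 0.008 rad / 3.1416 = 0.0025.

```bash
echo '{"rows": [[0,-0.001,0.04,0.0025,-0.001,0],[0,-0.001,0.08,0.0025,-0.001,0],[0,-0.001,0.105,0.0025,-0.001,0],[0,-0.001,0.115,0.0025,-0.001,0],[0,-0.001,0.122,0.0025,-0.001,0],[0,-0.001,0.125,0.0025,-0.001,0],[0,-0.001,0.125,0.0025,-0.001,0],[0,-0.001,0.128,0.0025,-0.001,0],[0,-0.001,0.128,0.0025,-0.001,0]]}' | python3 jog.py; python3 g.py K2 70
```

```text
clock: 26.45
position: [636.6, 135.3, 70.9]
ee_rot: [-0.674, 0.739, -0.001, 0.003]
contact_force: [-0.4, -0.6, -0.1]
gripper_width: 27.1
grasp_force: 59.4
(636.878, 134.9) (array([ 0.3, -0.3,  0.9]), array([-0.005,  0.003, -0.002]))
```

Scaled: 1 mm / 1000 = 0.001.

```bash
echo '{"rows": [[0,0,0.001,0,0,0],[0,0,0.001,0,0,0],[0,0,0.001,0,0,0]]}' | python3 jog.py|sed -n '2p;4p'; echo '{"rows": [[0,0,0,0,0,0],[0,0,0,0,0,0],[0,0,0,0,0,0],[0,0,-0.01,0,0,0],[0,0,-0.04,0,0,0],[0,0,-0.09,0,0,0],[0,0,-0.13,0,0,0],[0,0,-0.13,0,0,0]]}' | python3 jog.py 42|sed -n '2p;4p'; python3 g.py B3 190
```

```text
position: [636.5, 135.2, 69.5]
contact_force: [-0.6, 0.4, 1.0]
position: [637.9, 135.5, 206.6]
contact_force: [0.1, -0.9, 0.6]
(541.5, -159.5) (array([302.7,  69.2,  13.4]), array([-0.015,  0.007, -0.001]))
```

Scaled: 303 mm / 1000 = 0.303, 67 mm / 1000 = 0.067, -0.01 rad / 3.1416 = -0.0032.

```bash
echo '{"rows": [[0.303,0.067,0.013,-0.0032,0.0016,0],[0.303,0.067,0.013,-0.0032,0.0016,0],[0.303,0.067,0.013,-0.0032,0.0016,0],[0.303,0.067,0.013,-0.0032,0.0016,0],[0.303,0.067,0.013,-0.0032,0.0016,0],[0.303,0.067,0.013,-0.0032,0.0016,0],[0.303,0.067,0.013,-0.0032,0.0016,0],[0.303,0.067,0.013,-0.0032,0.0016,0],[0.303,0.067,0.013,-0.0032,0.0016,0]]}' | python3 jog.py 46|sed -n '2p;4p';python3 w.py; python3 g.py B3 43
```

```text
position: [540.8, -160.1, 184.8]
contact_force: [0.0, 0.5, 0.6]
bead [ 501.3 -112.2   49. ] [34. 51.]
bead [ 541.7 -158.4   49. ] [35. 34.]
bead [ 600.3 -163.9   49. ] [37. 34.]
bead [ 536.5 -216.8   49. ] [37. 38.]
chamber 79.5 [275.5 166. ] [10.  9.] [[633. 136.  74.]]
chamber 77.0 [262.  164.5] [ 9. 10.] [[639. 174.  74.]]
chamber 63.5 [280. 157.] [20. 50.] [[659. 123.  74.]]
(541.5, -159.5) (array([ -0.2,  -1. , 142. ]), array([ 0.006, -0.002, -0.   ]))
```

Scaled: 142 mm / 1000 = 0.142, 140 mm / 1000 = 0.14, 0.006 rad / 3.1416 = 0.0019.

```bash
echo '{"rows": [[-0.001,0,0.045,0.0019,-0.0006,0],[-0.001,0,0.09,0.0019,-0.0006,0],[-0.001,0,0.115,0.0019,-0.0006,0],[-0.001,0,0.132,0.0019,-0.0006,0],[-0.001,0,0.14,0.0019,-0.0006,0],[-0.001,0,0.142,0.0019,-0.0006,0],[-0.001,0,0.142,0.0019,-0.0006,0],[-0.001,0,0.142,0.0019,-0.0006,0]]}' | python3 jog.py|sed -n '2p;4p'; python3 g.py B3 43;echo '{"rows": [[0,0,0,0,0,0],[0,0,0,0,0,0],[0,0,0,0,0,0],[0,0,0,0,0,0],[0,0,0,0,0,0],[0,0,0,0,0,0],[0,0,0,0,0,0]]}' | python3 jog.py 15; echo '{"rows": [[0,0,-0.02,0,0,0],[0,0,-0.06,0,0,0],[0,0,-0.11,0,0,0],[0,0,-0.15,0,0,0],[0,0,-0.16,0,0,0],[0,0,-0.16,0,0,0]]}' | python3 jog.py|tail -3; python3 g.py K3 200
```

```text
position: [541.3, -159.7, 44.3]
contact_force: [0.5, -0.2, 0.7]
(541.5, -159.5) (array([-0.2, -0.2,  1.3]), array([-0.003, -0.   , -0.001]))
clock: 30.05
position: [541.2, -160.0, 44.4]
ee_rot: [-0.674, 0.739, -0.001, 0.001]
contact_force: [-0.0, 0.7, 6.0]
gripper_width: 26.8
grasp_force: 60.2
contact_force: [-1.2, 0.3, -0.6]
gripper_width: 26.5
grasp_force: 60.3
(635.7, 96.9) (array([-264.5,  -70.5,    5.4]), array([-0.005,  0.   , -0.002]))
```

Scaled: -264 mm / 1000 = -0.264, -71 mm / 1000 = -0.071, -0.005 rad / 3.1416 = -0.0016.

```bash
echo '{"rows": [[-0.264,-0.071,0.005,-0.0016,0,0],[-0.264,-0.071,0.005,-0.0016,0,0],[-0.264,-0.071,0.005,-0.0016,0,0],[-0.264,-0.071,0.005,-0.0016,0,0],[-0.264,-0.071,0.005,-0.0016,0,0],[-0.264,-0.071,0.005,-0.0016,0,0],[-0.264,-0.071,0.005,-0.0016,0,0],[-0.264,-0.071,0.005,-0.0016,0,0]]}' | python3 jog.py; python3 g.py K3 70
```

```text
clock: 31.45
position: [634.4, 96.3, 195.7]
ee_rot: [-0.674, 0.739, 0.003, -0.004]
contact_force: [-0.7, -0.7, -0.5]
gripper_width: 26.9
grasp_force: 60.3
(635.7, 96.9) (array([ -1. ,  -2.4, 125.7]), array([ 0.009, -0.002, -0.002]))
```

Scaled: 129 mm / 1000 = 0.129, 127 mm / 1000 = 0.127, 0.008 rad / 3.1416 = 0.0025.

```bash
echo '{"rows": [[-0.001,-0.001,0.04,0.0025,-0.001,0],[-0.001,-0.001,0.08,0.0025,-0.001,0],[-0.001,-0.001,0.105,0.0025,-0.001,0],[-0.001,-0.001,0.115,0.0025,-0.001,0],[-0.001,-0.001,0.122,0.0025,-0.001,0],[-0.001,-0.001,0.126,0.0025,-0.001,0],[-0.001,-0.001,0.127,0.0025,-0.001,0],[-0.001,-0.001,0.129,0.0025,-0.001,0],[-0.001,-0.001,0.129,0.0025,-0.001,0],[-0.001,-0.001,0.129,0.0025,-0.001,0]]}' | python3 jog.py; python3 g.py K3 70
```

```text
clock: 32.45
position: [636.2, 97.6, 69.7]
ee_rot: [-0.674, 0.739, -0.001, 0.003]
contact_force: [-0.1, -0.2, -0.7]
gripper_width: 26.9
grasp_force: 60.3
(635.7, 96.9) (array([ 0.7,  0.4, -0.3]), array([-0.004,  0.003, -0.002]))
```

```bash
sed -i 's/5:(602.5,-166.3)/5:(601,-165)/' g.py; echo '{"rows": [[0,0,0,0,0,0],[0,0,0,0,0,0],[0,0,0,0,0,0],[0,0,-0.01,0,0,0],[0,0,-0.04,0,0,0],[0,0,-0.09,0,0,0],[0,0,-0.13,0,0,0],[0,0,-0.13,0,0,0]]}' | python3 jog.py 42|sed -n '2p;4p'; python3 g.py B4 190
```

```text
position: [638.3, 97.8, 207.2]
contact_force: [0.8, 0.1, 0.3]
(536, -218.6) (array([324.5,  73.2,  13.7]), array([-0.016,  0.007, -0.001]))
```

Scaled: 324 mm / 1000 = 0.324, 71 mm / 1000 = 0.071, -0.01 rad / 3.1416 = -0.0032.

```bash
echo '{"rows": [[0.324,0.071,0.013,-0.0032,0.0016,0],[0.324,0.071,0.013,-0.0032,0.0016,0],[0.324,0.071,0.013,-0.0032,0.0016,0],[0.324,0.071,0.013,-0.0032,0.0016,0],[0.324,0.071,0.013,-0.0032,0.0016,0],[0.324,0.071,0.013,-0.0032,0.0016,0],[0.324,0.071,0.013,-0.0032,0.0016,0],[0.324,0.071,0.013,-0.0032,0.0016,0],[0.324,0.071,0.013,-0.0032,0.0016,0]]}' | python3 jog.py 46|sed -n '2p;4p';python3 w.py; python3 g.py B4 43
```

```text
position: [533.9, -219.5, 184.8]
contact_force: [-0.6, 0.4, 0.2]
bead [ 536.4 -217.2   49. ] [33. 35.]
chamber 79.0 [288.5 165.5] [9. 9.] [[634.  99.  74.]]
chamber 79.0 [275.5 166. ] [10.  9.] [[633. 136.  74.]]
chamber 75.5 [262.  164.5] [ 9. 10.] [[639. 174.  74.]]
chamber 117.5 [288.  156.5] [19. 66.] [[660. 100.  74.]]
(536, -218.6) (array([-1.000e-01, -2.200e+00,  1.419e+02]), array([ 0.007, -0.002, -0.001]))
```

Scaled: 142 mm / 1000 = 0.142, 140 mm / 1000 = 0.14, 0.006 rad / 3.1416 = 0.0019.

```bash
echo '{"rows": [[-0.001,-0.002,0.045,0.0019,-0.0006,0],[-0.001,-0.002,0.09,0.0019,-0.0006,0],[-0.001,-0.002,0.115,0.0019,-0.0006,0],[-0.001,-0.002,0.132,0.0019,-0.0006,0],[-0.001,-0.002,0.14,0.0019,-0.0006,0],[-0.001,-0.002,0.142,0.0019,-0.0006,0],[-0.001,-0.002,0.142,0.0019,-0.0006,0],[-0.001,-0.002,0.142,0.0019,-0.0006,0]]}' | python3 jog.py|sed -n '2p;4p'; python3 g.py B4 43;echo '{"rows": [[0,0,0,0,0,0],[0,0,0,0,0,0],[0,0,0,0,0,0],[0,0,0,0,0,0],[0,0,0,0,0,0],[0,0,0,0,0,0],[0,0,0,0,0,0]]}' | python3 jog.py 15; echo '{"rows": [[0,0,-0.02,0,0,0],[0,0,-0.06,0,0,0],[0,0,-0.11,0,0,0],[0,0,-0.15,0,0,0],[0,0,-0.16,0,0,0],[0,0,-0.16,0,0,0]]}' | python3 jog.py|tail -3; python3 g.py K4 200
```

```text
position: [536.9, -218.3, 44.2]
contact_force: [0.3, -0.1, -0.4]
(536, -218.6) (array([0.4, 0.9, 1.2]), array([-0.002, -0.001, -0.001]))
clock: 35.75
position: [536.8, -218.6, 44.3]
ee_rot: [-0.674, 0.739, -0.001, 0.0]
contact_force: [-0.6, 1.3, 5.7]
gripper_width: 27.0
grasp_force: 60.1
contact_force: [-0.6, -0.4, -0.5]
gripper_width: 26.8
grasp_force: 59.4
(634.522, 58.900000000000006) (array([-285.2,  -71.7,    5.1]), array([-0.004, -0.   , -0.002]))
```

Scaled: -285 mm / 1000 = -0.285, -72 mm / 1000 = -0.072, -0.005 rad / 3.1416 = -0.0016.

```bash
echo '{"rows": [[-0.285,-0.072,0.005,-0.0016,0,0],[-0.285,-0.072,0.005,-0.0016,0,0],[-0.285,-0.072,0.005,-0.0016,0,0],[-0.285,-0.072,0.005,-0.0016,0,0],[-0.285,-0.072,0.005,-0.0016,0,0],[-0.285,-0.072,0.005,-0.0016,0,0],[-0.285,-0.072,0.005,-0.0016,0,0],[-0.285,-0.072,0.005,-0.0016,0,0],[-0.285,-0.072,0.005,-0.0016,0,0]]}' | python3 jog.py|sed 1d; python3 g.py K4 70
```

```text
position: [633.0, 58.0, 195.9]
ee_rot: [-0.673, 0.739, 0.003, -0.004]
contact_force: [0.0, -0.2, -0.5]
gripper_width: 26.9
grasp_force: 59.4
(634.522, 58.900000000000006) (array([ -1.2,  -2.5, 125.8]), array([ 0.009, -0.002, -0.003]))
```

Scaled: 129 mm / 1000 = 0.129, 127 mm / 1000 = 0.127, 0.008 rad / 3.1416 = 0.0025.

```bash
echo '{"rows": [[-0.001,-0.001,0.04,0.0025,-0.001,0],[-0.001,-0.001,0.08,0.0025,-0.001,0],[-0.001,-0.001,0.105,0.0025,-0.001,0],[-0.001,-0.001,0.115,0.0025,-0.001,0],[-0.001,-0.001,0.122,0.0025,-0.001,0],[-0.001,-0.001,0.126,0.0025,-0.001,0],[-0.001,-0.001,0.127,0.0025,-0.001,0],[-0.001,-0.001,0.129,0.0025,-0.001,0],[-0.001,-0.001,0.129,0.0025,-0.001,0],[-0.001,-0.001,0.129,0.0025,-0.001,0]]}' | python3 jog.py|sed 1d; python3 g.py K4 70
```

```text
position: [634.8, 59.9, 69.4]
ee_rot: [-0.674, 0.739, -0.0, 0.002]
contact_force: [-0.1, 0.5, -1.0]
gripper_width: 26.8
grasp_force: 59.4
(634.522, 58.900000000000006) (array([ 1. ,  0.2, -0.6]), array([-0.004,  0.003, -0.002]))
```

Scaled: -130 mm / 1000 = -0.13, -90 mm / 1000 = -0.09.

```bash
echo '{"rows": [[0,0,0,0,0,0],[0,0,0,0,0,0],[0,0,0,0,0,0],[0,0,-0.01,0,0,0],[0,0,-0.04,0,0,0],[0,0,-0.09,0,0,0],[0,0,-0.13,0,0,0],[0,0,-0.13,0,0,0]]}' | python3 jog.py 42|sed -n '2p;4p'; python3 g.py B5 190
```

```text
position: [637.0, 59.9, 206.8]
contact_force: [1.0, 0.8, 0.5]
(601, -165) (array([227.3,  15.5,  15.1]), array([-0.015,  0.006, -0.001]))
```

Scaled: 227 mm / 1000 = 0.227, 14 mm / 1000 = 0.014, -0.01 rad / 3.1416 = -0.0032.

```bash
echo '{"rows": [[0.227,0.014,0.014,-0.0032,0.0016,0],[0.227,0.014,0.014,-0.0032,0.0016,0],[0.227,0.014,0.014,-0.0032,0.0016,0],[0.227,0.014,0.014,-0.0032,0.0016,0],[0.227,0.014,0.014,-0.0032,0.0016,0],[0.227,0.014,0.014,-0.0032,0.0016,0],[0.227,0.014,0.014,-0.0032,0.0016,0]]}' | python3 jog.py 46|sed -n '2p;4p';python3 w.py; python3 g.py B5 43
```

```text
position: [598.5, -165.7, 183.9]
contact_force: [0.4, 0.1, 0.2]
bead [ 510.1 -113.8   49. ] [36. 49.]
bead [ 601.5 -162.9   49. ] [33. 35.]
chamber 62.5 [301.5 166. ] [10.  7.] [[632.  62.  74.]]
chamber 79.0 [288.5 165.5] [9. 9.] [[634.  99.  74.]]
chamber 79.0 [275.5 166. ] [10.  9.] [[633. 136.  74.]]
chamber 75.5 [262.  164.5] [ 9. 10.] [[639. 174.  74.]]
chamber 59.5 [273.  157.5] [21. 36.] [[658. 143.  74.]]
(601, -165) (array([ 1.000e-01, -3.000e+00,  1.412e+02]), array([ 0.008, -0.002, -0.001]))
```

Scaled: 142 mm / 1000 = 0.142, 140 mm / 1000 = 0.14, 0.006 rad / 3.1416 = 0.0019.

```bash
echo '{"rows": [[-0.001,-0.002,0.045,0.0019,-0.0006,0],[-0.001,-0.002,0.09,0.0019,-0.0006,0],[-0.001,-0.002,0.115,0.0019,-0.0006,0],[-0.001,-0.002,0.132,0.0019,-0.0006,0],[-0.001,-0.002,0.14,0.0019,-0.0006,0],[-0.001,-0.002,0.142,0.0019,-0.0006,0],[-0.001,-0.002,0.142,0.0019,-0.0006,0],[-0.001,-0.002,0.142,0.0019,-0.0006,0]]}' | python3 jog.py|sed -n '2p;4p'; python3 g.py B5 43;echo '{"rows": [[0,0,0,0,0,0],[0,0,0,0,0,0],[0,0,0,0,0,0],[0,0,0,0,0,0],[0,0,0,0,0,0],[0,0,0,0,0,0],[0,0,0,0,0,0]]}' | python3 jog.py 15; echo '{"rows": [[0,0,-0.02,0,0,0],[0,0,-0.06,0,0,0],[0,0,-0.11,0,0,0],[0,0,-0.15,0,0,0],[0,0,-0.16,0,0,0],[0,0,-0.16,0,0,0]]}' | python3 jog.py|tail -3; python3 g.py K5 200
```

```text
position: [601.2, -164.5, 43.5]
contact_force: [-0.4, 1.3, 0.3]
(601, -165) (array([0.5, 0.1, 0.5]), array([-0.001, -0.   , -0.001]))
clock: 41.35
position: [601.1, -164.8, 43.5]
ee_rot: [-0.674, 0.739, -0.001, 0.0]
contact_force: [-0.5, 1.2, 4.8]
gripper_width: 27.0
grasp_force: 61.0
contact_force: [-0.4, 0.4, -0.9]
gripper_width: 26.7
grasp_force: 60.6
(633.344, 20.900000000000006) (array([-187.8,  -14.9,    4.2]), array([-0.003,  0.   , -0.002]))
```

Scaled: -188 mm / 1000 = -0.188, -15 mm / 1000 = -0.015, -0.005 rad / 3.1416 = -0.0016.

```bash
echo '{"rows": [[-0.188,-0.015,0.005,-0.0016,0,0],[-0.188,-0.015,0.005,-0.0016,0,0],[-0.188,-0.015,0.005,-0.0016,0,0],[-0.188,-0.015,0.005,-0.0016,0,0],[-0.188,-0.015,0.005,-0.0016,0,0],[-0.188,-0.015,0.005,-0.0016,0,0],[-0.188,-0.015,0.005,-0.0016,0,0]]}' | python3 jog.py|sed 1d; python3 g.py K5 70
```

```text
position: [631.9, 20.2, 195.4]
ee_rot: [-0.673, 0.739, 0.003, -0.004]
contact_force: [-0.1, -0.4, -0.1]
gripper_width: 26.8
grasp_force: 60.6
(633.344, 20.900000000000006) (array([ -1. ,  -2.6, 125.4]), array([ 0.01 , -0.001, -0.003]))
```

Scaled: 129 mm / 1000 = 0.129, 127 mm / 1000 = 0.127, 0.008 rad / 3.1416 = 0.0025.

```bash
echo '{"rows": [[-0.001,-0.001,0.04,0.0025,-0.001,0],[-0.001,-0.001,0.08,0.0025,-0.001,0],[-0.001,-0.001,0.105,0.0025,-0.001,0],[-0.001,-0.001,0.115,0.0025,-0.001,0],[-0.001,-0.001,0.122,0.0025,-0.001,0],[-0.001,-0.001,0.126,0.0025,-0.001,0],[-0.001,-0.001,0.127,0.0025,-0.001,0],[-0.001,-0.001,0.129,0.0025,-0.001,0],[-0.001,-0.001,0.129,0.0025,-0.001,0],[-0.001,-0.001,0.129,0.0025,-0.001,0]]}' | python3 jog.py|sed 1d; python3 g.py K5 70
```

```text
position: [633.3, 22.2, 68.7]
ee_rot: [-0.674, 0.739, 0.0, 0.002]
contact_force: [-0.3, -0.2, -0.4]
gripper_width: 26.7
grasp_force: 60.6
(633.344, 20.900000000000006) (array([ 1.3, -0.1, -1.3]), array([-0.003,  0.003, -0.002]))
```

Scaled: -130 mm / 1000 = -0.13, -90 mm / 1000 = -0.09.

```bash
echo '{"rows": [[0,0,0,0,0,0],[0,0,0,0,0,0],[0,0,0,0,0,0],[0,0,-0.01,0,0,0],[0,0,-0.04,0,0,0],[0,0,-0.09,0,0,0],[0,0,-0.13,0,0,0],[0,0,-0.13,0,0,0]]}' | python3 jog.py 42|sed -n '2p;4p'; python3 - <<'E'
from h import *
print(goto((462,101.3,205),np.radians(-1.8)))
E
```

```text
position: [635.5, 22.0, 205.9]
contact_force: [0.5, 0.0, -0.6]
(array([-63.1, 180. ,  -1.2]), array([-0.014,  0.005, -0.06 ]))
```

Scaled: 178 mm / 1000 = 0.178, -63 mm / 1000 = -0.063, -0.06 rad / 3.1416 = -0.0191.

```bash
echo '{"rows": [[-0.063,0.178,-0.002,-0.0045,0.0016,-0.0191],[-0.063,0.178,-0.002,-0.0045,0.0016,-0.0191],[-0.063,0.178,-0.002,-0.0045,0.0016,-0.0191],[-0.063,0.178,-0.002,-0.0045,0.0016,-0.0191],[-0.063,0.178,-0.002,-0.0045,0.0016,-0.0191],[-0.063,0.178,-0.002,-0.0045,0.0016,-0.0191]]}' | python3 jog.py 50|sed 1d; python3 - <<'E'
from h import *
print(goto((462,101.3,136),np.radians(-1.8)))
im=get_image("top");w=get_image("wrist")
cv2.imwrite("pics/f1.png",np.hstack([cv2.resize(im[130:260,225:425],None,fx=2,fy=2),cv2.resize(w,(400,260))]))
E
```

```text
position: [460.4, 101.1, 200.4]
ee_rot: [-0.696, 0.718, 0.004, -0.005]
contact_force: [0.6, 0.5, 0.3]
gripper_width: 49.9
grasp_force: 0.0
(array([-0.4, -2.4, 64.4]), array([ 0.013, -0.002,  0.   ]))
```

View pics/f1.png

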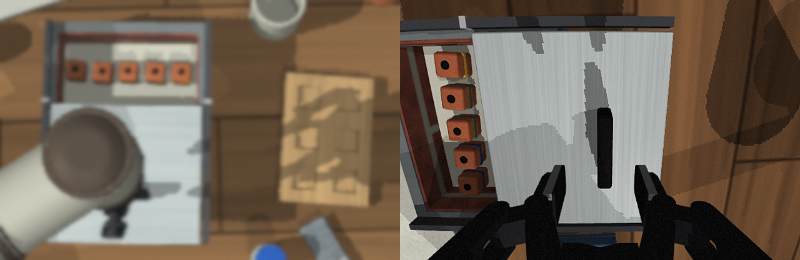

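All five beads stand side by side in the chamber (row y≈70 of the left crop); the tray is empty; the shutter edge is at the marks. Grip the handle and close.

Scaled: 66 mm / 1000 = 0.066, 64 mm / 1000 = 0.064, 0.012 rad / 3.1416 = 0.0038.

```bash
echo '{"rows": [[0,-0.001,0.02,0.0038,0,0],[0,-0.001,0.04,0.0038,0,0],[0,-0.001,0.055,0.0038,0,0],[0,-0.001,0.064,0.0038,0,0],[0,-0.001,0.066,0.0038,0,0],[0,-0.001,0.066,0.0038,0,0]]}' | python3 jog.py|sed -n '2p;4p'; echo '{"rows": [[0,0,0,0,0,0],[0,0,0,0,0,0],[0,0,0,0,0,0],[0,0,0,0,0,0],[0,0,0,0,0,0],[0,0,0,0,0,0],[0,0,0,0,0,0],[0,0,0,0,0,0]]}' | python3 jog.py 5|sed 1d; echo '{"rows": [[0,-0.012,0,0,0,0],[0,-0.025,0,0,0,0],[0,-0.038,0,0,0,0],[0,-0.05,0,0,0,0],[0,-0.062,0,0,0,0],[0,-0.074,0,0,0,0],[0,-0.086,0,0,0,0],[0,-0.096,0,0,0,0],[0,-0.102,0,0,0,0],[0,-0.102,0,0,0,0]]}' | python3 jog.py
```

```text
position: [462.1, 100.6, 133.8]
contact_force: [0.1, 0.5, 0.5]
position: [460.2, 100.5, 134.5]
ee_rot: [-0.695, 0.719, 0.0, -0.002]
contact_force: [-4.7, 1.2, 3.3]
gripper_width: 13.1
grasp_force: 60.1
clock: 47.55
position: [563.0, 97.3, 134.5]
ee_rot: [-0.695, 0.719, -0.0, -0.002]
contact_force: [-4.6, 0.5, 3.1]
gripper_width: 13.0
grasp_force: 60.1
```

Scaled: -6 mm / 1000 = -0.006, -4 mm / 1000 = -0.004.

```bash
echo '{"rows": [[0,-0.002,0,0,0,0],[0,-0.004,0,0,0,0],[0,-0.006,0,0,0,0],[0,-0.006,0,0,0,0]]}' | python3 jog.py|sed -n '2p;4p'; echo '{"rows": [[0,-0.001,0,0,0,0],[0,-0.002,0,0,0,0],[0,-0.002,0,0,0,0]]}' | python3 jog.py|sed -n '2p;4p'
```

```text
position: [568.1, 97.1, 134.5]
contact_force: [-5.3, 0.2, 5.5]
position: [569.9, 97.1, 134.5]
contact_force: [-6.1, 1.9, 5.1]
```

Scaled: -2 mm / 1000 = -0.002, -1 mm / 1000 = -0.001.

```bash
for i in 1 2 3; do echo '{"rows": [[0,-0.001,0,0,0,0],[0,-0.002,0,0,0,0],[0,-0.002,0,0,0,0]]}' | python3 jog.py|sed -n '2p;4p'; done
```

```text
position: [571.6, 97.0, 134.5]
contact_force: [-7.1, 1.0, 6.0]
position: [571.7, 97.0, 134.5]
contact_force: [-13.9, 2.9, 10.3]
position: [571.7, 97.0, 134.5]
contact_force: [-19.8, 4.5, 13.6]
```

Stop reached at 571.7 with force rising. Release, raise, verify.

Scaled: -110 mm / 1000 = -0.11, -70 mm / 1000 = -0.07.

```bash
echo '{"rows": [[0,0,0,0,0,0],[0,0,0,0,0,0],[0,0,0,0,0,0],[0,0.002,0,0,0,0],[0,0.002,-0.03,0,0,0],[0,0.002,-0.07,0,0,0],[0,0.002,-0.11,0,0,0],[0,0.002,-0.11,0,0,0]]}' | python3 jog.py 50|sed 1d; echo '{"rows": [[0,0.15,0,0,0,0],[0,0.15,0,0,0,0],[0,0.15,0,0,0,0],[0,0.15,0,0,0,0],[0,0.15,0,0,0,0],[0,0.15,0,0,0,0]]}' | python3 jog.py|sed -n '2p;4p'; python3 - <<'E'
from h import *
im=dish();w=get_image("wrist")
cv2.imwrite("pics/f2.png",np.vstack([cv2.resize(im[120:270,160:480],None,fx=2,fy=2,interpolation=cv2.INTER_CUBIC),np.hstack([cv2.resize(w,(440,275)),np.zeros((275,200,3),np.uint8)])]))
E
```

```text
position: [578.9, 97.9, 250.6]
ee_rot: [-0.696, 0.718, -0.004, 0.005]
contact_force: [0.5, -0.7, 0.8]
gripper_width: 50.0
grasp_force: 0.0
position: [426.5, 102.5, 244.2]
contact_force: [0.3, 0.8, -0.7]
dish ((193.49998474121094, 213.99998474121094), (42.99999237060547, 45.99999237060547), -0.0) [[506.5 385.8  20. ]]
```

View pics/f2.png

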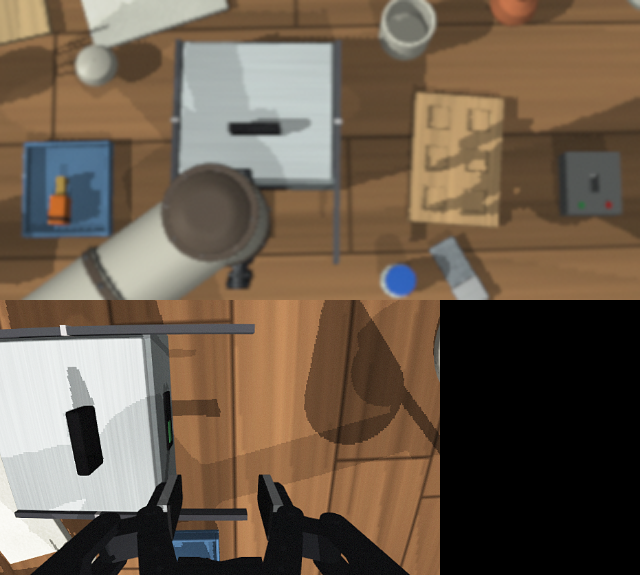

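The shutter is fully closed (plate reaches the kiln's rear at crop row ~42), the plug is in the dish at (60,200), the tray is empty, and the bystanders stand where they were. Handing in.

```bash
python3 -c "
from bench import arm, get_image, get_calibration
print(arm.job_done())"
```

```text
the job is handed in; nothing more can be done
None
```

The job is handed in: the plug is in the blue dish, all five beads that were present stand side by side on the chamber floor, the shutter is pushed fully closed against its stop, and the other pottery was left where it stood.

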